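# Set a printer's end stop with its knurled thumbwheel

## Robot

A 6-joint arm with a two-finger parallel gripper is mounted at the origin on the work surface. World frame = base frame: x ahead of the robot, y to its left, z up, the work surface at z = 0. Lengths are in m, angles in degrees, forces in N, time in s.
With the tool pointing down it reaches from about 0.275 to 0.775 m from the base axis. Payload 14.6 kg.
Tool frame: the origin (TCP) lies between the finger pads; the fingertips stand 19 mm ahead of it and the grasp point (between the pads) is the TCP; z points along the fingers, y is the line along which they close (so a half turn about z gives the same grasp; the last joint's range is limited). The gripper opens to 85 mm and grips with 20 to 120 N. Pads are 22 mm wide; open, the fingers measure 114 mm over their backs; the gripper's body (76 mm by 85 mm) begins 54 mm behind the grasp point. The pads swing forward as they close: fully open they stand 13 mm farther back than shut.
Start: joints at [61.175, 15.075, -2.767, 72.158, 0, 81.102], TCP at [0.179, 0.494, 0.25] pointing down, gripper open.
Joint ranges: [-151.79, 151.79], [-50.71, 97.33], [-67.44, 78.34], [-121.81, 120.89], [-77.56, 73.72], [-180, 180]. Speed limits (degrees/s): [108.29, 108.29, 147.25, 159.86, 180, 180].

## Interface

Orientations are given as a 3x3 rotation matrix whose columns are the frame's x, y, z axes.
In Python, from cell import reach, movel, movej, let_go, close, sleep, solve_ik, read_camera, IKError, hand_in, boxes_of, cut_out, get_t, get_qpos, get_qvel, get_effort, get_position, get_tool_rot, get_contact_force, get_ft_torque, get_finger_gap, get_grasp_force gives the robot as it stands. Calls block until the motion is done:
- reach(position, orientation): joint-space move of the TCP to a pose.
- movel(position, ori=None, max_speed=0.15, threshold=None): straight line of the TCP; ori=None keeps the orientation; max_speed is the mean speed in m/s. With threshold (N) it stops when the force on the tool has changed by that much, and returns True; else False.
- movej(angles): joint-space move.
- let_go() and close(f_grip=None): open the fingers fully, or close them until they stop; f_grip is the grip in N (None keeps the last).
- sleep(seconds).
- solve_ik(position, orientation): joint angles nearest the present ones, or None.
- read_camera(name): name is "scene" or "top" or "wrist"; returns a dict with "image" (400x640x3 uint8, red, green, blue), "mtx" (3x3 intrinsics, pixels), "k1" (the pictures are not rectified: a ray, as slopes to the right and down, at radius r is drawn at 1 + k1 r^2 times it, then the intrinsics apply), "R" (3x3) and "t" (3): a world point X has camera coordinates R X + t. Camera axes: x right, y down, z forward; pixel columns grow to the right and rows downward; lengths in m; the calibration is good to about 2 mm. A picture is of the moment at which its call begins. There is no depth.
A pose or a line that the arm cannot do raises IKError and nothing moves.
- hand_in(): hands the job in; it is judged then, once.
Trained networks look in a picture, given as the dict that the camera call returned (one of the last four; its "shot" number tells which), for a name from the list of things; names that differ only in an ending like _2 or _b are one class to them, and where a whole thing is asked for, a point or a joint stands for the part that bears it (a point fixed in the world has none). Each returns a list of dicts, best first, with "p" (0 to 1); they miss things now and then, are a little off and sometimes report something else, mostly with a low value. They report only what shows in the picture. A call takes as long as a camera call.
- boxes_of(picture, label): "box" ([left, top, right, bottom] as shares, 0 to 1, of the picture: columns of its width, rows of its height, round what is visible of it).
- cut_out(picture, label): "pixels" (400x640 bool, what is visible of it) and "box" ([left, top, right, bottom] as shares, 0 to 1, of the picture: columns of its width, rows of its height, round what is visible of it).
Readings, each from a call of its own:
- get_t(): time.
- get_qpos(): joint angles.
- get_qvel(): joint speeds.
- get_effort(): joint torques, N m.
- get_position(): TCP position.
- get_tool_rot(): TCP orientation.
- get_contact_force(): force on the tool from outside, world axes, zero at the start.
- get_ft_torque(): the same for the moment, N m.
- get_finger_gap(): finger opening in m.
- get_grasp_force(): force on a finger pad.
Only numpy, scipy, OpenCV 4.12 (cv2) and the standard library are available. Lean on these libraries where they do the work, as an engineer would, in place of code of your own. Each camera call takes 0.05 s, during which the arm holds its last target. There are 200 camera calls.

## Task

Set the end stop on the adjuster standing on the bench: press a fingertip lightly on top of the knurled wheel and roll it, stroke after stroke, until the gap has closed and the stop's red pointer line stands inside the green gauge band; then take the finger away. Move the stop only by rolling the wheel - do not push the blue stop block itself, press the wheel gently, grasp nothing, and leave all the other things on the bench where they are.

Things in the scene. Friction and masses are not known exactly. Their poses are not given: they have to be found in the camera images.
- adjuster: End-stop adjuster, fixed to the bench: aluminium base plate 120 (x) x 280 (y) x 8 mm; four yellow bed springs carry the head. Origin: centre of its underside. x points away from the robot at yaw 0, y along the rail. On the head: black wheel housing at y -65 mm (76 x 46 mm, cheeks to 78 mm height); from it a rail runs to +y, white scale plate (top 52 mm high) on its +x side; end plate at y 128 mm, 76 mm high.
- wheel: Knurled steel wheel, 60 mm diameter, 24 mm wide. Origin: its centre, 72 mm above the bench; its top (102 mm) is the adjuster's highest point. Axle along the adjuster's y: roll the top along its x. Pressed from above, the wheel and the whole head give on the springs: about 2 N to start, then 1.2 N per mm, 8 mm at most, and come back up. About 2 N along the rim turns it; it stays where left.
- stop: Blue stop block on the rail, 40 (x) x 30 (y) x 30 mm, top 75 mm above the bench. Origin: 18 mm above the bench, x 0, block's middle in y. Driven by the wheel: rolling the wheel's top towards the adjuster's +x moves it to -y (towards the wheel), closing the gap, 6 mm per radian (1 mm per 5 mm rolled at the rim); rolling to -x moves it back. Not to be pushed.
- pointer (a point): Tip of the stop block's red pointer line (2.5 mm wide), which reaches over the white scale plate; the point lies 36 mm to the +x side of the adjuster's middle, 60 mm above the bench. Axes as the adjuster's.
- mark (a point): Centre of the green gauge band on the white scale plate (8 mm wide along the adjuster's y axis), 53 mm above the bench, under the pointer's path. At the start it lies 18 to 40 mm from the pointer towards -y (towards the wheel); it stays where it is. Axes as the adjuster's.
- lizard: Bystander: flat tan 3D-printed lizard, about 55 x 140 x 10 mm, lying on the bench beyond the adjuster. Origin at its underside.
- oil: Bystander: small bottle with a red cap, 36 mm diameter, 100 mm tall, beyond the wheel. Origin: centre of its underside.
- driver: Bystander: screwdriver with orange handle, 160 mm long, lying in front of the adjuster.
- pulley: Bystander: small brass pulley, 22 mm diameter, 16 mm high, standing in front of the wheel. Origin: centre of its underside.
- scraper: Bystander: scraper with black handle, 200 mm long, lying left of the adjuster (its +y side).

How it is judged (in metres and radians):
On the way:
1. a fingertip presses on the wheel (contact force between the fingers and wheel above 0.5 N), for 0.2 s.
At the end, for the whole second after the job is handed in: The centre of the red pointer line is within 4 mm of the centre of the green band (inside the 8 mm band), the stop is at rest, and every bystander is within 20 mm of where it stood (y of pointer in the frame of mark between -0.004 and 0.004 m and linear speed of stop below 0.002 m/s and distance of each of lizard, oil, driver, pulley, scraper from where it was at the start of the episode below 0.02 m); the robot touches nothing.
It fails at once if the stop block is pushed directly (more than 1 N) (contact force between any of the fingers, the arm and stop above 1 N).
It fails at once if the wheel is pressed with more than 25 N (contact force between any of the fingers, the arm and wheel above 25 N).
It fails at once if a bystander is pushed aside or lifted (moved 20 mm) (distance of any of lizard, oil, driver, pulley, scraper from where it was at the start of the episode above 0.02 m).
It also fails if it takes over 54 s, if anything falls off the work surface, if the arm or the gripper's body presses on something with over 40 N, if the wrist force passes 120 N, or if a joint passes its speed limit or range.

## Working session

There is one attempt and no reset: what is moved stays moved. The work goes in short steps, each a Python script; the robot and the scene stay as the last script left them, time stands still between calls to the robot, and variables do not carry over. Pictures are saved under pics/ and viewed, at most 10 in all, crops included, and the job is handed in when it is done.

```bash
mkdir -p pics; cat > h.py <<'E'
import numpy as np, cv2
from cell import *
def save(p,n): cv2.imwrite('pics/'+n+'.png',cv2.cvtColor(p['image'],cv2.COLOR_RGB2BGR))
def onplane(p,uv,z):
    K=np.array(p['mtx']);R=np.array(p['R']);t=np.array(p['t'])
    d=((uv[0]-K[0,2])/K[0,0],(uv[1]-K[1,2])/K[1,1]); d=np.array(d); s=d.copy()
    for _ in range(30): s=d/(1+p['k1']*(s@s))
    r=R.T@np.array([s[0],s[1],1]); c=-R.T@t
    return c+r*(z-c[2])/r[2]
def proj(p,X):
    c=np.array(p['R'])@np.array(X)+np.array(p['t']); s=c[:2]/c[2]; s=s*(1+p['k1']*(s@s))
    K=np.array(p['mtx']); return np.array([K[0,0]*s[0]+K[0,2],K[1,1]*s[1]+K[1,2]])
def cen(m):
    v,u=np.nonzero(m); return np.array([u.mean(),v.mean()])
E
python3 - <<'E'
from h import *
print(get_t())
for n in('scene','top'):
    p=read_camera(n); save(p,n+'0'); print(n,-np.array(p['R']).T@p['t'])
    for l in('adjuster','wheel','stop','oil','pulley','lizard','driver'):
        for b in boxes_of(p,l)[:2]: print(l,round(b['p'],2),(np.array(b['box'])*[640,400,640,400]).round(1))
print(get_t())
E
```

```text
0.0
scene [1.06557232 0.24530448 0.75112682]
adjuster 0.97 [256.2 156.6 379.  236.6]
adjuster 0.42 [335.9 184.8 360.7 210. ]
wheel 0.78 [279.6 159.8 302.6 185. ]
wheel 0.58 [338.  184.1 360.1 201.2]
stop 0.58 [340.9 183.8 358.5 200.1]
oil 0.91 [245.3 191.6 260.4 224.2]
lizard 0.56 [278.  224.  328.5 262.3]
lizard 0.35 [324.2 161.2 367.4 180.7]
driver 0.79 [320.9 161.2 375.5 184.9]
top [0.52270424 0.07306645 0.88019349]
adjuster 0.94 [245.8 186.1 398.4 273.1]
wheel 0.63 [346.2 216.1 369.6 252.5]
stop 0.75 [265.1 201.  286.8 238.7]
oil 0.84 [379.  174.1 402.4 193.9]
pulley 0.57 [370.5 281.9 380.3 293.9]
lizard 0.76 [287.9 146.9 354.5 183.9]
driver 0.79 [250.6 270.7 330.6 289.5]
driver 0.54 [378.1 173.  402.3 195.3]
0.8
```

```bash
python3 - <<'E'
import cv2
a=cv2.imread('pics/top0.png')[130:310,220:430]
cv2.imwrite('pics/top0c.png',cv2.resize(a,None,fx=3.3,fy=3.3,interpolation=cv2.INTER_CUBIC))
E
```

```text
(no output)
```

View pics/top0c.png

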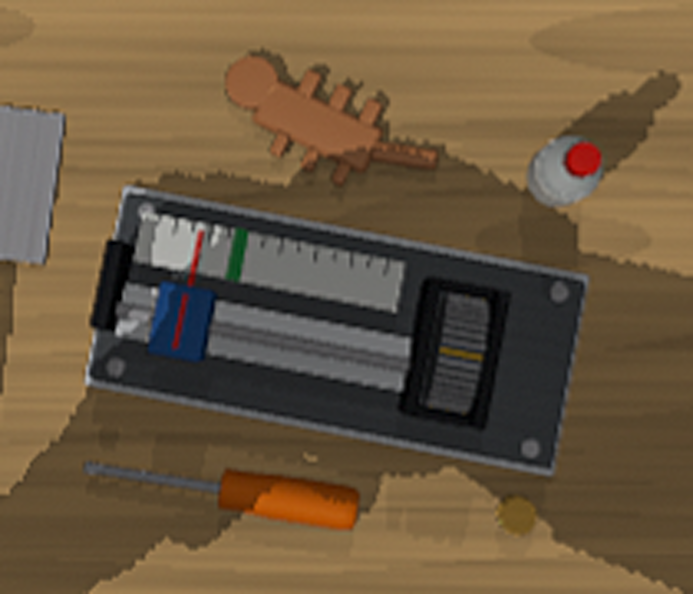

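Top view: the adjuster has yaw of roughly -10°. In full-image pixels, the wheel is at about (359,237), the pointer tip about (280,201), and the green band about (292,207). The gap to close is about 20 mm.

```bash
cat >> h.py <<'E'
def adj():
    import json; d=json.load(open('adj.json')); return np.array(d['o']),np.array(d['R'])
def gap(p,o,R,vis=None):
    """pointer y and band y in adjuster frame by colour"""
    im=p['image']; hsv=cv2.cvtColor(im,cv2.COLOR_RGB2HSV)
    h,s,v=[hsv[...,i].astype(int) for i in range(3)]
    red=((h<8)|(h>172))&(s>120)&(v>70); gr=(h>45)&(h<85)&(s>90)&(v>30)
    def ys(m,z,x0,x1):
        vv,uu=np.nonzero(m); out=[]
        for a,b in zip(uu,vv):
            q=R.T@(onplane(p,(a,b),z)-np.r_[o[:2],0])
            if x0<q[0]<x1 and -.06<q[1]<.13: out.append(q)
        return np.array(out).reshape(-1,3)
    return ys(red,.060,.021,.042),ys(gr,.053,.01,.055)
E
python3 - <<'E'
from h import *
import json
p=read_camera('top')
f=lambda c:np.array(c)/3.3+[220,130]-.35
C=np.array([onplane(p,f(c),.008) for c in [(124,187),(587,277),(553,472),(88,385)]])[:,:2]
print(C.round(4),[np.linalg.norm(C[i]-C[(i+1)%4]).round(4) for i in range(4)])
o=C.mean(0); y=(C[0]-C[1])+(C[3]-C[2]); y/=np.linalg.norm(y); x=np.array([y[1],-y[0]])
R=np.eye(3); R[:2,0]=x; R[:2,1]=y
print('o',o,'yaw',np.degrees(np.arctan2(x[1],x[0])))
w=onplane(p,f((462,353)),.100); print('wheel',w,'local',R.T@(w-np.r_[o,0]))
json.dump(dict(o=o.tolist(),R=R.tolist()),open('adj.json','w'))
a,b=gap(p,o,R); print(len(a),len(b),a.mean(0),b.mean(0),a.std(0),b.std(0))
p=read_camera('wrist'); save(p,'wrist0')
T=np.c_[R[:,1],R[:,0],[0,0,-1]]
for s in(1,-1):
    T2=T*[s,s,1]; print(np.linalg.det(T2),solve_ik(np.r_[w[:2],.2],T2))
print(get_tool_rot())
E
```

```text
[[ 0.6039  0.191 ]
 [ 0.5523 -0.0818]
 [ 0.4385 -0.0613]
 [ 0.4876  0.2104]] [np.float64(0.2776), np.float64(0.1156), np.float64(0.2761), np.float64(0.118)]
o [0.52057326 0.06459819] yaw -10.480540072109973
wheel [5.08939389e-01 2.25431401e-04 1.00000000e-01] local [ 0.00026972 -0.06541503  0.1       ]
15 63 [0.03086114 0.0851274  0.06      ] [0.03095095 0.06331587 0.053     ] [0.00561733 0.00078449 0.        ] [8.58058295e-03 2.02850704e-03 7.63278329e-17]
1.0 [ -9.15525197  14.72574643 -11.22623952  64.04801405   0.
  91.32528811]
1.0 [ -9.15525197  14.72574643 -11.22623952  64.04801405   0.
 -88.67471189]
[[-9.40136936e-01  3.40796922e-01  9.56749823e-06]
 [ 3.40796923e-01  9.40136935e-01  2.75151352e-05]
 [ 3.82314945e-07  2.91285689e-05 -1.00000000e+00]]
```

```bash
cat >> h.py <<'E'
WY=-.0654
def T():
    o,R=adj(); return np.c_[R[:,1],R[:,0],[0,0,-1]]
def P(x,z):
    o,R=adj(); return np.r_[o[:2],0]+R@np.array([x,WY,0])+[0,0,z]
E
python3 - <<'E'
from h import *
o,R=adj()
close(20); reach(P(-.012,.160),T()); print(get_t(),get_finger_gap())
p=read_camera('top'); a,b=gap(p,o,R); print(len(a),len(b),a[:,1].mean(),b[:,1].mean())
f0=get_contact_force(); print(f0)
movel(P(-.012,.130),max_speed=.08)
print(movel(P(-.012,.112),max_speed=.02,threshold=1.5),get_position(),get_contact_force()-f0,get_t())
p=read_camera('top'); save(p,'top1'); save(read_camera('scene'),'scene1')
E
python3 - <<'E'
import cv2,numpy as np
a=cv2.imread('pics/scene1.png')[80:280,200:440]
cv2.imwrite('pics/s1c.png',cv2.resize(a,None,fx=3,fy=3,interpolation=cv2.INTER_CUBIC))
E
```

```text
3.7917 9.9230034300551e-05
15 63 0.08512739957074927 0.06331587281357996
[0.71291575 0.13457555 0.33560231]
True [0.49671783 0.00249046 0.11883563] [-0.50514864  0.06154691  2.22505734] 4.9583
```

View pics/s1c.png

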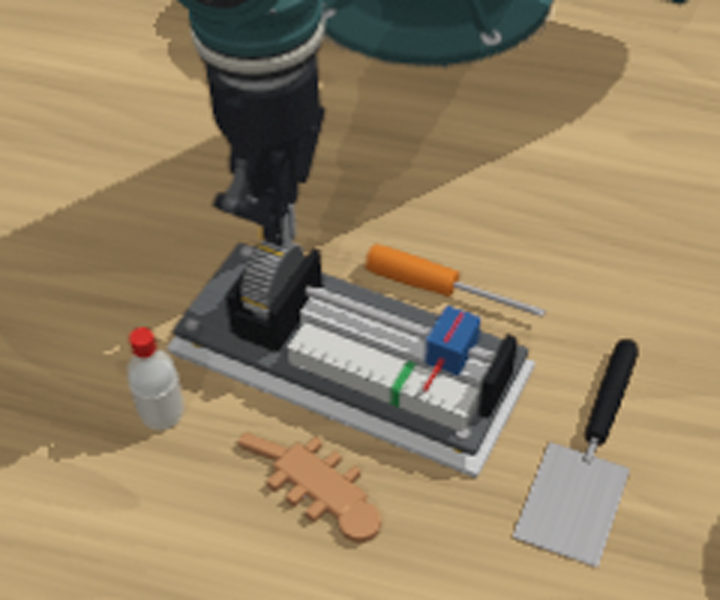

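The fingertip is touching the near side of the wheel top, and the whole scale is still visible. I'll do one stroke along the arc and check the result.

```bash
cat >> h.py <<'E'
def zz(x,d):
    e=max(abs(x)-.002,0); return .121-d-(.030-np.sqrt(.0009-e*e))
def stroke(x0,x1,d=.0045,f0=np.array([.71,.13,.34])):
    movel(P(x0,zz(x0,0)+.006),max_speed=.15)
    movel(P(x0,zz(x0,d)),max_speed=.04); F=[get_contact_force()-f0]
    n=max(2,int(np.ceil(abs(x1-x0)/.008)))
    for x in np.linspace(x0,x1,n+1)[1:]:
        movel(P(x,zz(x,d)),max_speed=.06); F.append(get_contact_force()-f0)
    movel(P(x1,zz(x1,0)+.008),max_speed=.08)
    print(np.round(F,1).tolist(),'t',round(get_t(),2))
def look():
    o,R=adj(); a,b=gap(read_camera('top'),o,R); g=(a[:,1].mean()-b[:,1].mean())*1e3
    print(len(a),len(b),'gap',g); return g
E
python3 - <<'E'
from h import *
movel(P(-.012,.130)); stroke(-.016,.016); look()
E
```

```text
[[-2.4, 0.1, 6.7], [-1.9, -1.3, 7.3], [0.2, -0.2, 7.1], [0.6, -1.1, 7.8], [2.4, -1.4, 9.1]] t 7.42
15 63 gap 15.365368942235586
```

```bash
python3 - <<'E'
from h import *
for _ in range(2):
    movel(P(.016,.132)); movel(P(-.016,.132)); stroke(-.016,.016); g=look()
if 1<g<7:
    s=g/6.45*.016; movel(P(.016,.132)); stroke(-s,s); look()
movel(P(0,.20)); look(); p=read_camera('top'); save(p,'top2'); save(read_camera('wrist'),'wrist2')
a=cv2.imread('pics/top2.png')[180:260,240:400]; cv2.imwrite('pics/top2c.png',cv2.resize(a,None,fx=5,fy=5,interpolation=cv2.INTER_CUBIC))
print(get_t())
E
```

```text
[[-3.2, 0.5, 6.7], [-0.7, -0.3, 7.0], [0.8, -0.4, 7.0], [0.4, -0.9, 6.2], [1.9, -1.1, 8.5]] t 10.21
13 65 gap 8.805486958410768
[[-2.4, -0.1, 6.8], [-0.7, -0.3, 6.8], [1.9, -0.2, 6.8], [1.9, -0.3, 8.2], [2.1, -2.0, 9.0]] t 12.99
12 36 gap 3.4266019159581025
[[-0.6, -0.1, 8.2], [0.4, -0.7, 6.5], [0.7, 0.4, 6.3], [-0.1, -1.3, 8.3]] t 15.08
11 33 gap -2.193488240916988
11 32 gap -1.8694029886935497
15.9167
```

View pics/top2c.png

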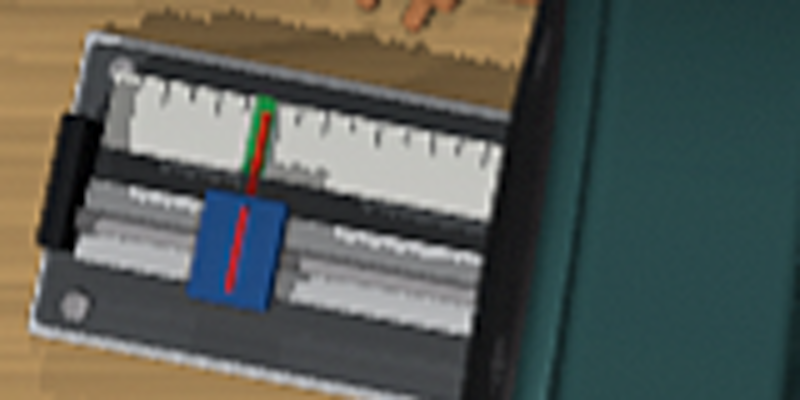

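The red line is inside the green band, slightly to the right of its centre. The line now covers part of the band and biases the band's centroid, so I'll check against the initial band position and get a closer wrist view.

```bash
python3 - <<'E'
from h import *
o,R=adj()
def Q(x,y,z): return np.r_[o[:2],0]+R@np.array([x,y,0])+[0,0,z]
movel(Q(-.06,.03,.24))
for n in('top','wrist'):
    p=read_camera(n); a,b=gap(p,o,R); save(p,n+'3')
    if len(a) and len(b): print(n,len(a),len(b),'red',a[:,1].mean(),'grn',b[:,1].mean(),np.percentile(b[:,1],[2,98]),'proj',proj(p,Q(.036,.0633,.053)))
print(get_t())
E
```

```text
top 11 32 red 0.062124258014405756 grn 0.06423055898450866 [0.05985209 0.06704262] proj [292.08635752 203.94508529]
wrist 63 119 red 0.06141335473707149 grn 0.06378200840841165 [0.06033367 0.06555859] proj [406.6678732  143.16452602]
16.9667
```

View pics/wrist3.png

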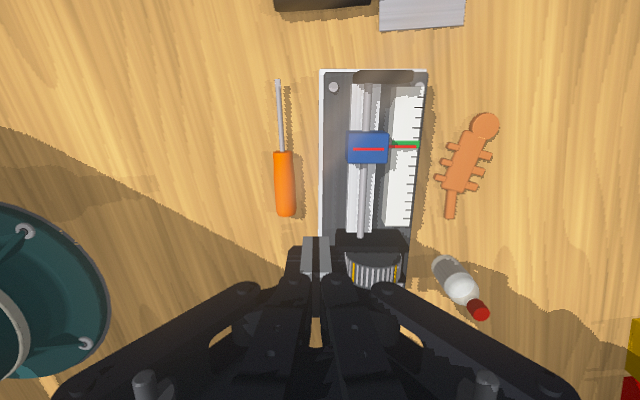

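```bash
python3 -c "
from cell import *
print(hand_in())"
```

```text
the job is handed in; nothing more can be done
None
```

I rolled the wheel in four gentle strokes (about 9 N at most). The red pointer now stands inside the green band, about 1–2 mm past its centre towards the wheel. I then took the finger clear and handed the job in at about 17 s; the hand-in gave no verdict.

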